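# Empty the grinding balls out of the dial-lid canister

## Task

Stand the tea bowl where the tilting canister will pour, turn the canister's dial lid so that its largest opening lies fully over the window in the lid, and only then tip the canister right over by its side lever, rocking it if need be, until all five porcelain balls are in the bowl. Then swing the canister back down upright; do not let it drop and slam. Do not knock over or push the bottle and the two mugs that stand near.

Things in the scene. Friction and masses are not known exactly. Their poses are not given: they have to be found in the camera images.
- pour_spot (a point): Table point (z 0) where the bowl's middle should stand (within 20 mm) to catch the pour. Axes are those of the fixed stand: +x horizontal pouring direction, z up. In this frame the canister's pivot is the line along y at x -110, z 135 mm; wooden base x -245 to -80, y -84 to 84, 10 mm thick; two 10 mm thick posts, 150 mm high, at x -110, y -73 and 73 mm.
- canister (a joint): Tip angle about the pivot of a metal can, 108 mm wide, 100 high. 0: upright, its axis at x -180 in pour_spot's frame, lid z 179 mm. Grows to a stop at 2.4 (mouth slanting down, lowest edge 95 mm above the table). Unbalanced: falls back below about 1.3, falls on above 1.8; up to 8 N at the lever. Balls run out above 2, if the lid is open; rocking between 1.8 and 2.4 frees stuck ones.
- lever_grip (a point): Middle of the lever's round handle: 14 mm thick, free for 26 mm either way along the pivot (y axis), at y -120 mm in pour_spot's frame, outside the stand on the side away from the robot. At canister value c it lies at pivot + 80 mm x (sin(c - 1.15) in the pouring direction, cos(c - 1.15) up). The steel lever arm joins it 30 mm to the +y side.
- dial (a joint): Angle of the dial disc on the lid. At 0 its large wedge opening lies exactly over the one window in the fixed lid beneath, at the pouring side. Grows counter-clockwise seen from above. Starts at -1.9 to -0.6; range -2.5 to 1.2, no stop or click at 0; stays where left (friction 0.06 N m). Get within 0.1 of 0.
- dial_grip (a point): Middle of the wooden bar grip on the dial, on the dial's and can's axis: 70 mm long (this point's y axis), 12 mm wide, 26 mm high; this point is 14 mm above the disc (54 mm radius, top at z 183 mm) and 12 mm below the bar's top. The large opening lies toward the x axis; z is the dial's axis.
- big_opening (a point): Middle of the dial's large wedge opening (37 mm radially, 84 degrees wide), 34 mm from the dial's axis. A medium opening (28 degrees) and a small one (14 degrees) lie 120 and 240 degrees counter-clockwise from it; the 26 mm balls pass only the large one.
- bowl_mid (a point): Middle of the only tea bowl, loose, round, 134 mm across the rim, 78 mm high, about 0.4 kg; this point is on its axis half-way up (39 mm above its foot); z up. The wall flares outwards to the rim, where it is 5 to 10 mm thick (inner radius 57 to 62 mm): pinch it across the rim from above, one finger inside.
- by_bottle: A ribbed cone-shaped bottle, 108 mm across, 212 mm high, standing between the bowl and the pouring place; a bystander. Origin in the middle of its foot.
- by_mug_near: A mug, 99 x 111 mm with its handle and 91 mm high, on the robot's side of the stand; a bystander. Origin in its foot.
- by_mug_far: A mug, 127 x 108 mm with its handle and 93 mm high, beyond the bowl's first place; a bystander. Origin in its foot.
- ball_0_center (a point): Centre of a loose white porcelain grinding ball, 26 mm across, 22 g; it starts inside the canister.
- ball_1_center (a point): Centre of a loose white porcelain grinding ball, 26 mm across, 22 g; it starts inside the canister.
- ball_2_center (a point): Centre of a loose white porcelain grinding ball, 26 mm across, 22 g; it starts inside the canister.
- ball_3_center (a point): Centre of a loose white porcelain grinding ball, 26 mm across, 22 g; it starts inside the canister.
- ball_4_center (a point): Centre of a loose white porcelain grinding ball, 26 mm across, 22 g; it starts inside the canister.
There are look-alikes about, which are no part of the job. What is shaped like the part that bears bowl_mid but blue is not meant.

How it is judged:
On the way, in this order (a step that is already met when the one before it is completed fails the run):
1. the dial's large opening is turned fully over the window (within 0.17 rad) while the canister is still upright (value of joint dial between -0.17 and 0.17 rad and value of joint canister below 0.15 rad), for 0.2 s.
2. the canister is tipped right over (beyond 2 rad) with the large opening over the window (value of joint dial between -0.17 and 0.17 rad and value of joint canister above 2 rad), for 0.2 s.
At the end, for the whole second after the job is handed in: All five balls are inside the bowl (each centre within 55 mm of the bowl's axis and below its rim), the bowl stands upright and still on the table at the pouring place (within 50 mm), and the canister is back upright (within 0.1 rad) (horizontal distance between each of ball_0_center, ball_1_center, ball_2_center, ball_3_center, ball_4_center and bowl_mid below 0.055 m and z of each of ball_0_center, ball_1_center, ball_2_center, ball_3_center, ball_4_center in the frame of bowl_mid below 0.045 m and value of joint canister below 0.1 rad and angle between bowl_mid's own z axis and vertical below 0.15 rad and height (world z) of bowl_mid below 0.05 m and horizontal distance between bowl_mid and pour_spot below 0.05 m and linear speed of catch_bowl below 0.02 m/s); the robot touches nothing.
It fails at once if the bottle or one of the two mugs is pushed more than 30 mm or tipped over (distance of any of by_bottle, by_mug_near, by_mug_far from where it was at the start of the episode above 0.03 m or angle between any of by_bottle, by_mug_near, by_mug_far's own z axis and vertical above 0.4 rad).
It fails at once if the canister slams (swings faster than 6 rad/s) (velocity of joint canister above 6 rad/s or velocity of joint canister below -6 rad/s).
It fails at once if a ball falls on the table outside the bowl ((height (world z) of ball_0_center below 0.02 m and horizontal distance between ball_0_center and bowl_mid above 0.08 m) or (height (world z) of ball_1_center below 0.02 m and horizontal distance between ball_1_center and bowl_mid above 0.08 m) or (height (world z) of ball_2_center below 0.02 m and horizontal distance between ball_2_center and bowl_mid above 0.08 m) or (height (world z) of ball_3_center below 0.02 m and horizontal distance between ball_3_center and bowl_mid above 0.08 m) or (height (world z) of ball_4_center below 0.02 m and horizontal distance between ball_4_center and bowl_mid above 0.08 m)).
It fails at once if the canister is tipped (beyond 0.5 rad) while the large opening is not over the window (within 0.25 rad) (value of joint canister above 0.5 rad and (value of joint dial above 0.25 rad or value of joint dial below -0.25 rad)).
It also fails if it takes over 72 s, if anything falls off the work surface, if the arm or the gripper's body presses on something with over 40 N, if the wrist force passes 120 N, or if a joint passes its speed limit or range.

## Robot

A 7-joint arm with a two-finger parallel gripper is mounted at the origin on the work surface; the furniture and walls round the work are solid. World frame = base frame: x ahead of the robot, y to its left, z up, the work surface at z = 0. Lengths are in m, angles in rad, forces in N, time in s.
With the tool pointing down it reaches from about 0.35 to 0.9 m from the base axis. Payload 7.2 kg.
Tool frame: the origin (TCP) lies midway between the tips of the shut fingers; the grasp point (between the pads) lies 19 mm behind it; z points along the fingers, y is the line along which they close (so a half turn about z gives the same grasp; the last joint's range is limited). The gripper opens to 85 mm and grips with 20 to 120 N. Pads are 22 mm wide; open, the fingers measure 114 mm over their backs; the gripper's body (76 mm by 85 mm) begins 54 mm behind the grasp point. The pads swing forward as they close: fully open they stand 13 mm farther back than shut.
Start: joints at [-1.25, 0.411, -0.013, 1.596, 0.006, 1.134, -0.082], TCP at [0.237, 0.578, 0.231] pointing down, gripper open.
Joint ranges: [-2.95, 2.95], [-0.29, 1.99], [-1.47, 1.44], [0.14, 2.54], [-1.03, 4.17], [0.13, 1.85], [-2.86, 2.86]. Speed limits (rad/s): [2.39, 2.39, 3.01, 3.01, 3.14, 3.14, 3.14].

## Interface

Orientations are given as a rotation vector (axis times angle).
In Python, from cell import readout, eyes, workorder gives the robot as it stands.
- The arm moves only by the tool drive_tool, never from a script. Its argument "moves" is a list of rows, each a list of 5 numbers: the gripper command: -1 is fully open, 1 is shut, values between are in proportion, then the shift along the world's x, y, z scaled (see below), then the turn about the world's z scaled (see below). A call has exactly 8 rows; each row shifts and turns the commanded pose from where the row before left it; what a row does not reach is not made up. The controller multiplies each number of a shift by 750 mm and each number of a turn by pi rad. A row lasts 1/10 s, in which the tool goes at most 50 mm and 8.59 degrees, less where a joint would pass 70% of its speed; a pose out of reach is approached as far as the arm can. A call with a number of a shift or a turn outside -1 to 1 is refused whole. A call with a gripper value outside its range is refused whole. The fingers move at their own pace and stop on an object; "grip_force" is the grip in N (left out, the last holds). Time passes only in rows, so rows that do not move let the fingers close, or fill a call up. It gives the time, the measured TCP pose, the force, the opening and the grip force at its end, in the units of the state.
- readout.state(): the state, without advancing time (a new reading comes with each control period).
- eyes.camera(name): name is "scene" or "top" or "wrist"; returns a dict with "frame" (400x640x3 uint8, blue, green, red), "depth" (400x640 float32, m along the optical axis (not along the pixel's ray), 0 where there is no reading), "fx", "fy", "cx", "cy" (pixels), "R" (3x3) and "t" (3): a world point X has camera coordinates R X + t. Camera axes: x right, y down, z forward; pixel columns grow to the right and rows downward; lengths in m; the calibration is good to about 2 mm. A picture is of the moment at which its call begins.
- workorder.sign_off(): hands the job in; it is judged then, once.
The state is a dict: "clock": time; "joint_positions": joint angles; "qd": joint speeds; "tau": joint torques, N m; "ee_pos": TCP position; "tool_rot": TCP orientation; "ft_force": force on the tool from outside, world axes, zero at the start; "torque": the same for the moment, N m; "finger_gap": finger opening in m; "grasp_force": force on a finger pad.
Only numpy, scipy, OpenCV 4.12 (cv2) and the standard library are available. Lean on these libraries where they do the work, as an engineer would, in place of code of your own. Each camera call takes 0.05 s, during which the arm holds its last target. There are 200 camera calls.

## Working session

There is one attempt and no reset: what is moved stays moved. The work goes in short steps, Python scripts to look and compute and a tool call to move; the robot and the scene stay as the last step left them, time stands still between calls to the robot, and variables do not carry over. Pictures are saved under pics/ and viewed, at most 10 in all, crops included, and the job is handed in when it is done.

Besides the shell and the picture viewer there is one more tool, called after "Emit:" as name(argument=value, ...) on one line, values as JSON. drive_tool: Moves the arm, as the interface text tells. Its arguments: {"type":"object","properties":{"moves":{"type":"array"},"grip_force":{"type":"number"}},"required":["moves"]}

```bash
mkdir -p pics; ls; cat > h.py <<'E'
import numpy as np, cv2
from cell import readout, eyes, workorder
def cam(n):
    c=eyes.camera(n); c['P']=pts(c); return c
def pts(c):
    d=c['depth']; v,u=np.mgrid[:d.shape[0],:d.shape[1]]
    p=np.stack([(u-c['cx'])/c['fx']*d,(v-c['cy'])/c['fy']*d,d],-1)
    q=(p-np.ravel(c['t']))@np.array(c['R']); q[d==0]=np.nan; return q
def proj(c,X):
    p=np.array(c['R'])@np.array(X)+np.ravel(c['t']); return p[0]/p[2]*c['fx']+c['cx'],p[1]/p[2]*c['fy']+c['cy']
E
python3 - <<'E'
from h import *
for n in ['top','scene']:
    c=cam(n); cv2.imwrite(f'pics/{n}0.png',c['frame']); np.save(n+'P.npy',c['P'])
    print(n,np.round(c['R'],3).tolist(),np.round(np.ravel(c['t']),3),c['fx'],c['fy'],c['cx'],c['cy'])
print(readout.state())
E
```

```text
pics
top [[0.014, -1.0, -0.005], [-0.994, -0.013, -0.111], [0.111, 0.006, -0.994]] [0.08  0.506 1.026] 366.95283827286636 366.95283827286636 312.3876905361688 199.63237612878913
scene [[0.7, -0.714, 0.013], [-0.28, -0.291, -0.915], [0.657, 0.637, -0.403]] [-0.312  0.287  0.762] 418.11787645426205 418.11787645426205 318.44138487762353 202.03458953173853
{'clock': 0.1, 'joint_positions': array([-1.2502116 ,  0.41185017, -0.01269934,  1.59695919,  0.00560595,
        1.13426531, -0.08222451]), 'qd': array([-0.00062082, -0.00126971,  0.00011137, -0.00097244, -0.00126855,
        0.00056083, -0.00166998]), 'tau': array([ 1.94051798e-03, -6.01826978e+01,  6.84157591e-01, -3.00083470e+01,
        1.40773575e-02,  6.45143868e-03, -6.69517519e-06]), 'ee_pos': array([0.23679321, 0.57793651, 0.23051884]), 'tool_rot': array([-6.06844429e-01, -3.08225244e+00,  2.25639594e-03]), 'ft_force': array([-0.17419205, -0.03302808, -0.76439521]), 'torque': array([0.00866696, 0.00705203, 0.00615125]), 'grasp_force': 0.0, 'finger_gap': 0.08563728836815028}
```

View pics/top0.png

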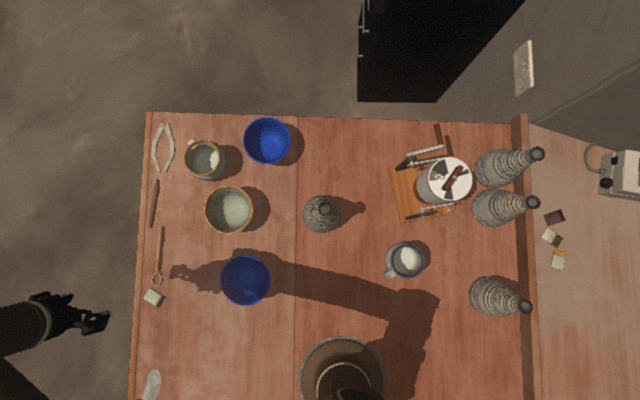

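View pics/scene0.png

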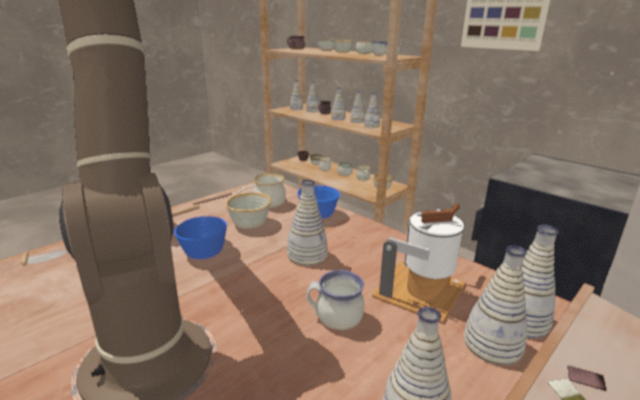

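The top view shows the tan/grey tea bowl at (229,210). There are two blue look-alike bowls at (267,141) and (246,280), and a mug with a handle at (205,160). The tan bowl is the one meant, since it is the only one that isn't blue and it has no handle. The canister is at (450,180), its lever handle at (438,137), the bottle at (322,213) and the near mug at (405,260).

```bash
cat > m.py <<'E'
from h import *
P=np.load('topP.npy'); im=cv2.imread('pics/top0.png'); hsv=cv2.cvtColor(im,cv2.COLOR_BGR2HSV)
def box(m,u0,u1,v0,v1):
    k=np.zeros_like(m); k[v0:v1,u0:u1]=m[v0:v1,u0:u1]; return k
def circ(xy):
    A=np.c_[2*xy,np.ones(len(xy))]; s=np.linalg.lstsq(A,(xy**2).sum(1),rcond=None)[0]; return s[:2],np.sqrt(s[2]+s[:2]@s[:2])
z=P[...,2]
def hullcirc(m):
    xy=P[m][:,:2].astype(np.float32); h=cv2.convexHull(xy)[:,0].astype(float); return circ(h)
m=box((z>.065)&(z<.09),190,275,180,245); print('bowl',hullcirc(m),np.nanmax(P[180:245,200:258,2]))
m=box((z>.176)&(z<.19),400,480,150,210); print('disc',hullcirc(m),np.median(z[m]))
def rect(n,m,k=1):
    p=P[m]; r=cv2.minAreaRect(p[:,:2].astype(np.float32)); print(n,m.sum(),np.round(r[0],4),np.round(r[1],4),round(r[2],2),'z',np.round(np.percentile(p[:,2],[5,50,95]),3)); return r
rect('bar',box((z>.195)&(z<.225),420,480,150,210))
rect('bartop',box((z>.203)&(z<.225),420,480,150,210))
rect('handle',box((z>.13)&(z<.2)&(hsv[...,1]>60),425,447,120,153))
rect('base',box((z>.004)&(z<.02),380,470,150,230))
rect('post1',box((z>.135)&(z<.16),390,425,145,175))
rect('post2',box((z>.135)&(z<.16),395,425,200,225))
for n,b in [('bottle',(300,345,192,235)),('mugn',(380,430,238,285)),('mugf',(180,228,137,185)),('blue1',(240,296,115,166)),('blue2',(218,273,252,308))]:
    rect(n,box(z>.03,*b)); 
c=np.hstack([cv2.resize(im[125:235,375:485],None,fx=3.6,fy=3.6,interpolation=2),cv2.resize(im[130:240,180:290],None,fx=3.6,fy=3.6,interpolation=2)])
cv2.imwrite('pics/crop1.png',c)
E
python3 m.py
```

```text
bowl (array([0.47101487, 0.31668244]), np.float64(0.06639022135264593)) 0.08208983069420743
disc (array([ 0.54495974, -0.2509678 ]), np.float64(0.054105835991089334)) 0.18367919411289968
bar 176 [ 0.5441 -0.2507] [0.0132 0.0693] 54.09 z [0.198 0.209 0.213]
bartop 152 [ 0.5441 -0.2508] [0.0128 0.069 ] 53.73 z [0.206 0.21  0.213]
handle 144 [ 0.6546 -0.2171] [0.065  0.0426] 11.05 z [0.16  0.174 0.177]
base 1775 [ 0.5426 -0.2415] [0.2592 0.236 ] 89.65 z [0.005 0.011 0.014]
post1 187 [ 0.5923 -0.1772] [0.0625 0.047 ] 4.36 z [0.138 0.147 0.156]
post2 63 [ 0.4644 -0.1898] [0.0256 0.0171] 4.63 z [0.139 0.146 0.151]
bottle 1077 [0.4655 0.0617] [0.1011 0.1018] 2.12 z [0.049 0.114 0.211]
mugn 677 [ 0.3397 -0.1606] [0.0959 0.1048] 2.59 z [0.036 0.081 0.091]
mugf 813 [0.61   0.3922] [0.1115 0.1022] 75.87 z [0.035 0.077 0.094]
blue1 884 [0.6666 0.2173] [0.1322 0.1326] 68.67 z [0.033 0.065 0.079]
blue2 999 [0.281  0.2641] [0.133  0.1321] 45.55 z [0.033 0.065 0.078]
```

View pics/crop1.png

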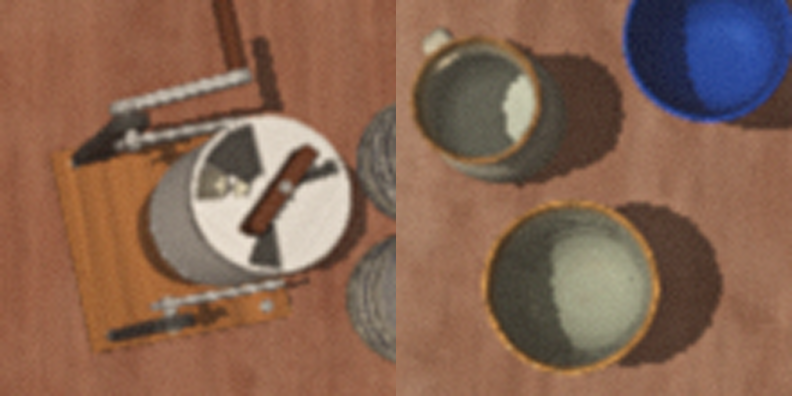

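The crop shows the large opening up-left of the bar at (235,150), with balls visible in the window at (225,185). The tan bowl at (570,285) in the crop is confirmed as the only non-blue, handle-less one. I'll refine the stand's yaw next.

```bash
cat > m2.py <<'E'
from m import *
print('----')
K=dict(np.load('topK.npz')) if 0 else None
w=(z>.006)&(z<.015)&(hsv[...,1]>120)&(hsv[...,2]>90)
w=box(w,385,430,160,226)
L=[];B=[]
for v in range(178,216):
    u=np.where(w[v])[0]
    if len(u): L.append(P[v,u[0],:2])
for u in range(408,450):
    pass
L=np.array(L); d=cv2.fitLine(L.astype(np.float32),cv2.DIST_HUBER,0,.001,.001).ravel()
print('left edge dir',d,np.degrees(np.arctan2(d[1],d[0])))
yaw_y=np.arctan2(d[1],d[0]) # -y dir away from robot
if np.cos(yaw_y)<0: yaw_y+=np.pi
ex=np.array([-np.sin(yaw_y),np.cos(yaw_y)]); C=np.array([.545,-.251])
print('edge x in frame', ((d[2:]-C)@ex)-.18)
ey=np.array([-ex[1],ex[0]])
print('pour',C+.18*ex,'handle',C-.003*ex-.12*ey)
# handle pixels: brown, height
for zlo in (.16,):
    m=box((z>.155)&(z<.19)&(hsv[...,1]>95),425,447,120,150); q=(P[m][:,:2]-C); f=np.c_[q@ex-.18,q@ey]
    k=f[:,1]<-.092; print('handle frame',k.sum(),f[k].min(0),f[k].max(0),np.median(f[k],0))
p=P[box((z>.203)&(z<.225),420,480,150,210)][:,:2]; d=cv2.fitLine(p.astype(np.float32),cv2.DIST_L2,0,.001,.001).ravel()
print('bar',np.degrees(np.arctan2(d[1],d[0])),d[2:])
E
python3 m2.py | sed -n '/----/,$p'
```

```text
----
left edge dir [ 0.98094815  0.1942698   0.53589547 -0.15206245] 11.202069
edge x in frame -0.08117865354056168
pour [ 0.51003144 -0.07442933] handle [ 0.66329658 -0.23063047]
handle frame 122 [-0.18937789 -0.14658534] [-0.17549251 -0.09216511] [-0.18085004 -0.1184743 ]
bar -35.482048 [ 0.54436123 -0.25000444]
```

Emit:
drive_tool(moves=[[-1,0.035,-0.0533,0,0],[-1,0.035,-0.0533,0,0],[-1,0.035,-0.0533,0,0],[-1,0.035,-0.0533,0,0],[-1,0.035,-0.0533,0,0],[-1,0.035,-0.0533,0,0],[-1,0.035,-0.0533,0,0],[-1,0.035,-0.0533,0,0]], grip_force=40)

```text
clock: 0.9
ee_pos: [0.4475, 0.2567, 0.2312]
tool_rot: [-0.607, -3.082, 0.0]
ft_force: [-0.2, 0.5, -1.2]
finger_gap: 0.0858
grasp_force: 0.0
```

```bash
cat > w.py <<'E'
import sys
from h import *
c=cam('wrist'); cv2.imwrite('pics/%s.png'%sys.argv[1],c['frame'])
s=readout.state(); print(np.round(s['ee_pos'],4),np.round(s['tool_rot'],3),s['finger_gap'],s['clock'],s['ft_force'])
R=cv2.Rodrigues(s['tool_rot'])[0]; print('yaw y',np.degrees(np.arctan2(R[1,1],R[0,1])))
np.save('wP.npy',c['P'])
E
python3 w.py w1; python3 - <<'E'
from m import circ
import numpy as np,cv2
P=np.load('wP.npy'); z=P[...,2]
m=(z>.07)&(z<.084)&(np.hypot(P[...,0]-.471,P[...,1]-.317)<.08)
xy=P[m][:,:2]; print(m.sum()); r=np.hypot(*(xy-[.471,.317]).T)
for k in range(2):
    h=cv2.convexHull(xy.astype(np.float32))[:,0].astype(float); c,R=circ(h); print(c,R)
E
```

```text
[0.4524 0.2484 0.2314] [ 0.62   3.077 -0.005] 0.08541035982237513 0.95 [ 3.18243775 -6.59427639  0.28881364]
yaw y 67.20077126268721
bowl (array([0.47101487, 0.31668244]), np.float64(0.06639022135264593)) 0.08208983069420743
disc (array([ 0.54495974, -0.2509678 ]), np.float64(0.054105835991089334)) 0.18367919411289968
bar 176 [ 0.5441 -0.2507] [0.0132 0.0693] 54.09 z [0.198 0.209 0.213]
bartop 152 [ 0.5441 -0.2508] [0.0128 0.069 ] 53.73 z [0.206 0.21  0.213]
handle 144 [ 0.6546 -0.2171] [0.065  0.0426] 11.05 z [0.16  0.174 0.177]
base 1775 [ 0.5426 -0.2415] [0.2592 0.236 ] 89.65 z [0.005 0.011 0.014]
post1 187 [ 0.5923 -0.1772] [0.0625 0.047 ] 4.36 z [0.138 0.147 0.156]
post2 63 [ 0.4644 -0.1898] [0.0256 0.0171] 4.63 z [0.139 0.146 0.151]
bottle 1077 [0.4655 0.0617] [0.1011 0.1018] 2.12 z [0.049 0.114 0.211]
mugn 677 [ 0.3397 -0.1606] [0.0959 0.1048] 2.59 z [0.036 0.081 0.091]
mugf 813 [0.61   0.3922] [0.1115 0.1022] 75.87 z [0.035 0.077 0.094]
blue1 884 [0.6666 0.2173] [0.1322 0.1326] 68.67 z [0.033 0.065 0.079]
blue2 999 [0.281  0.2641] [0.133  0.1321] 45.55 z [0.033 0.065 0.078]
2919
[0.4695084  0.31819877] 0.066842868154007
[0.4695084  0.31819877] 0.066842868154007
```

Emit:
drive_tool(moves=[[-1,0,0,-0.05,0],[-1,0,0,-0.06,0],[-1,0,0,-0.06,0],[-1,0,0,-0.045,0],[-1,0,0,-0.02,0],[-1,0,0,0,0],[0,0,0,0,0],[1,0,0,0,0]])

```text
clock: 1.75
ee_pos: [0.4477, 0.2591, 0.0562]
tool_rot: [0.607, 3.081, 0.002]
ft_force: [-0.6, 0.2, -0.2]
finger_gap: 0.059
grasp_force: 0.0
```

Emit:
drive_tool(moves=[[1,0,0,0,0],[1,0,0,0,0],[1,0,0,0,0],[1,0,0,0,0],[1,0,0,0,0],[1,0,0,0.02,0],[1,0,0,0.02,0],[1,0,0,0,0]])

```text
clock: 2.55
ee_pos: [0.4475, 0.2589, 0.0863]
tool_rot: [0.606, 3.081, 0.002]
ft_force: [0.5, -0.1, -6.1]
finger_gap: 0.0074
grasp_force: 40.5
```

Emit:
drive_tool(moves=[[1,0,0,0.03,0],[1,0,0,0.05,0],[1,0,0,0.06,0],[1,0,0,0.06,0],[1,0,0,0.06,0],[1,0,0,0.04,0],[1,0,0,0.013,0],[1,0,0,0,0]], grip_force=50)

```text
clock: 3.35
ee_pos: [0.447, 0.2586, 0.3195]
tool_rot: [0.607, 3.082, 0.001]
ft_force: [0.7, -0.3, -6.3]
finger_gap: 0.0067
grasp_force: 52.6
```

Emit:
drive_tool(moves=[[1,0,-0.02,0,-0.0157],[1,0,-0.04,0,-0.0314],[1,0,-0.05,0,-0.0314],[1,0,-0.05,0,-0.0314],[1,0,-0.05,0,-0.0314],[1,0,-0.05,0,-0.0314],[1,0,-0.05,0,-0.0314],[1,0,-0.05,0,-0.0314]])

```text
clock: 4.15
ee_pos: [0.4451, -0.0139, 0.3174]
tool_rot: [-1.687, -2.646, 0.005]
ft_force: [0.7, -0.1, -4.4]
finger_gap: 0.007
grasp_force: 52.6
```

Emit:
drive_tool(moves=[[1,0,-0.05,0,-0.0314],[1,0,-0.03,0,-0.0314],[1,0,-0.02,0,-0.0157],[1,0,0,0,0],[1,0,0,-0.03,0],[1,0,0,-0.04,0],[1,0,0,-0.03,0],[1,0,0,0,0]])

```text
clock: 4.95
ee_pos: [0.4444, -0.0849, 0.2414]
tool_rot: [-1.987, -2.426, 0.007]
ft_force: [0.1, 0.2, -3.9]
finger_gap: 0.007
grasp_force: 52.7
```

```bash
cat > b.py <<'E'
from m import *
print('-----')
import sys
c=cam('top'); P=c['P']; z=P[...,2]; s=readout.state()
cv2.imwrite('pics/%s.png'%sys.argv[1],c['frame']); sc=cam('scene'); cv2.imwrite('pics/%ss.png'%sys.argv[1],sc['frame'])
R=cv2.Rodrigues(s['tool_rot'])[0]; print(s['ee_pos'],s['finger_gap'],'yaw y',np.degrees(np.arctan2(R[1,1],R[0,1])),s['ft_force'],s['clock'])
E
python3 b.py b1 | sed -n '/-----/,$p'
```

```text
-----
[ 0.44566162 -0.08535235  0.24328215] 0.006922310179422446 yaw y 11.320079089457822 [ 0.2397556  -0.19425953 -3.88451844] 5.0
```

View pics/b1s.png

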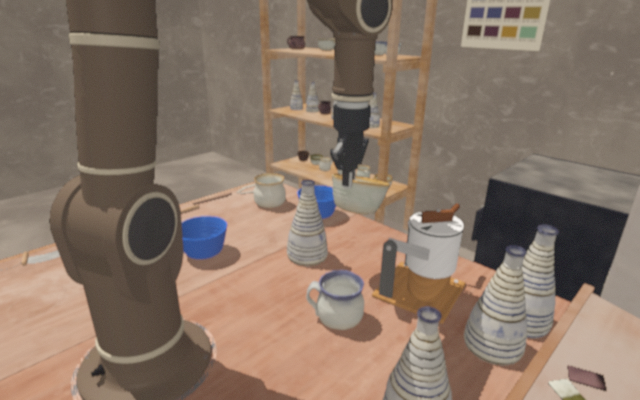

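The scene view shows the bowl hanging level from the gripper at (358,195), clear of the bottle at (307,230).

Emit:
drive_tool(moves=[[1,0.004,-0.003,-0.03,0],[1,0,0,-0.05,0],[1,0,0,-0.05,0],[1,0,0,-0.05,0],[1,0,0,-0.04,0],[1,0,0,-0.015,0],[1,0,0,-0.007,0],[1,0,0,0,0]])

```text
clock: 5.85
ee_pos: [0.4459, -0.0898, 0.065]
tool_rot: [-1.992, -2.42, 0.004]
ft_force: [-30.0, -4.7, 47.0]
finger_gap: 0.0071
grasp_force: 108.5
```

```bash
python3 b.py b2 | sed -n '/-----/,$p'; python3 - <<'E'
import sys
sys.argv=['x','b3']
from h import *
s=cam('scene')['P']
z=s[...,2]; m=(np.hypot(s[...,0]-.51,s[...,1]+.075)<.09)&(z<.095)&(z>.07); p=s[m]
print(m.sum(),np.percentile(p[:,2],[5,50,95,99]),p.min(0),p.max(0))
E
```

```text
-----
[ 0.44631336 -0.08975649  0.06547791] 0.006758833042233087 yaw y 11.097862101326587 [-29.38074487  -3.32018509  46.68869632] 5.9
300 [0.07076885 0.07861988 0.09228157 0.09431928] [ 0.42545451 -0.14452962  0.07010351] [ 0.5664718  -0.02635242  0.09481286]
```

Emit:
drive_tool(moves=[[1,0,0,0.005,0],[1,0,0,0.003,0],[1,0,0,0.001,0],[1,0,0,0,0],[1,0,0,0,0],[1,0,0,0,0],[1,0,0,0,0],[1,0,0,0,0]])

```text
clock: 6.8
ee_pos: [0.4531, -0.0886, 0.073]
tool_rot: [1.99, 2.425, 0.007]
ft_force: [-6.3, -1.0, 16.2]
finger_gap: 0.0069
grasp_force: 71.1
```

```bash
python3 b.py b4 | sed -n '/-----/,$p'; python3 -c "
import cv2
a=cv2.imread('pics/b4.png')[130:270,270:480];b=cv2.imread('pics/b4s.png')[150:320,260:500]
cv2.imwrite('pics/b4c.png',cv2.hconcat([cv2.resize(a,(400,267)),cv2.resize(b,(377,267))]))"
```

```text
-----
[ 0.45308021 -0.0885889   0.07297248] 0.0067831400361905055 yaw y 11.25417622212438 [-7.0621991  -2.08193128 16.77621499] 6.85
```

View pics/b4c.png

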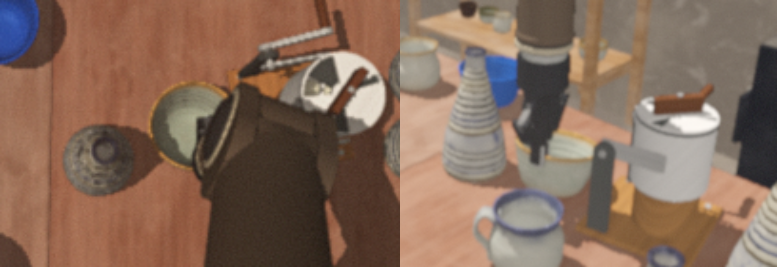

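The crop shows the bowl down on the table between the bottle (left, untouched) and the stand, still pinched and slightly tilted, with its far side touching. I'll release it gently.

Emit:
drive_tool(moves=[[1,0,0,0.002,0],[0.75,0,0,0,0],[0.6,0,0,0,0],[0.4,0,0,0,0],[0.2,0,0,0,0],[0,0,0,0,0],[0,0,0,0,0],[0,0,0,0.01,0]], grip_force=20)

```text
clock: 7.7
ee_pos: [0.4495, -0.0887, 0.0787]
tool_rot: [-1.993, -2.427, 0.002]
ft_force: [-0.1, 0.1, 0.4]
finger_gap: 0.0429
grasp_force: 0.0
```

Emit:
drive_tool(moves=[[0,0,0,0.05,0],[0,0,0,0.06,0],[0,0,0,0.06,0],[0,0,0,0.06,0],[0,-0.05,0,0.04,-0.04],[0,-0.05,0,0,-0.04],[0,-0.04,0,0,-0.04],[0,0,0,0,0]])

```text
clock: 8.5
ee_pos: [0.3419, -0.089, 0.282]
tool_rot: [-2.417, -2.004, -0.003]
ft_force: [-0.7, 0.3, 0.6]
finger_gap: 0.0426
grasp_force: 0.0
```

```bash
cat > bc.py <<'E'
from m2 import *
print('-----')
c=cam('top'); P=c['P']; z=P[...,2]; s=readout.state()
R=cv2.Rodrigues(s['tool_rot'])[0]; print(s['ee_pos'],s['finger_gap'],'yaw y',np.degrees(np.arctan2(R[1,1],R[0,1])),s['clock'])
m=(np.hypot(P[...,0]-.51,P[...,1]+.075)<.085)&(z>.066)&(z<.095)
xy=P[m][:,:2]; h=cv2.convexHull(xy.astype(np.float32))[:,0].astype(float); cc,R=circ(h); print('bowl',cc,R,'frame',(cc-C)@ex-.18,(cc-C)@ey,'rim z',np.percentile(P[m][:,2],[5,50,95]))
for n,b in [('bottle',(.4655,.0617)),('mugn',(.3397,-.1606))]:
    mm=(np.hypot(P[...,0]-b[0],P[...,1]-b[1])<.075)&(z>.03)&(z<.25); r=cv2.minAreaRect(P[mm][:,:2].astype(np.float32)); print(n,r)
p=P[box((z>.203)&(z<.225),420,480,150,210)][:,:2]; d=cv2.fitLine(p.astype(np.float32),cv2.DIST_L2,0,.001,.001).ravel()
print('bar',np.degrees(np.arctan2(d[1],d[0])),d[2:],'dial(rad)',np.arctan2(d[1],d[0])-yaw_y)
cv2.imwrite('pics/last.png',c['frame'])
E
python3 bc.py | sed -n '/-----/,$p'
```

```text
-----
[ 0.34394546 -0.08887339  0.28228399] 0.04255648013895421 yaw y -10.402332184360828 8.55
bowl [ 0.49961737 -0.07787204] 0.06645010872157832 frame -0.0013539724325626612 0.010884477425791841 rim z [0.06682877 0.07412297 0.07922236]
bottle ((0.46552249789237976, 0.06171468645334244), (0.10114675015211105, 0.10195865482091904), 2.2340493202209473)
mugn ((0.3401467502117157, -0.1272338330745697), (0.02012123540043831, 0.09999017417430878), 71.35585021972656)
bar -35.739086 [ 0.5438155  -0.24945052] dial(rad) -0.81927776
```

Emit:
drive_tool(moves=[[0,0.0334,-0.0269,0,-0.04],[0,0.0334,-0.0269,0,-0.04],[0,0.0334,-0.0269,0,-0.04],[0,0.0334,-0.0269,0,-0.04],[0,0.0334,-0.0269,0,-0.04],[0,0.0334,-0.0269,0,-0.04],[0,0.0334,-0.0269,0,-0.04],[0,0.0334,-0.0269,0,-0.04]])

```text
clock: 9.35
ee_pos: [0.5474, -0.2511, 0.281]
tool_rot: [3.083, 0.596, -0.001]
ft_force: [-0.2, -0.7, 0.2]
finger_gap: 0.0429
grasp_force: 0.0
```

Emit:
drive_tool(moves=[[0,0,0,0,-0.04],[0,0,0,0,-0.04],[0,0,0,0,-0.04],[0,0,0,0,-0.04],[0,0,0,0,-0.04],[0,0,0,0,-0.04],[0,0,0,0,-0.04],[0,0,0,0,-0.04]])

```text
clock: 10.15
ee_pos: [0.5464, -0.2503, 0.2813]
tool_rot: [2.988, -0.963, 0.0]
ft_force: [-0.1, -0.7, -0.4]
finger_gap: 0.0425
grasp_force: 0.0
```

Emit:
drive_tool(moves=[[0,0,0,-0.02,0],[0,0,0,0,0],[0,0,0,0,0],[0,0,0,0,0],[0,0,0,0,0],[0,0,0,0,0],[0,0,0,0,0],[0,0,0,0,0]])

```text
clock: 10.95
ee_pos: [0.5454, -0.2502, 0.2667]
tool_rot: [-2.991, 0.96, -0.0]
ft_force: [0.5, -1.1, 0.2]
finger_gap: 0.0427
grasp_force: 0.0
```

```bash
python3 w.py w2; python3 - <<'E'
from h import *
P=np.load('wP.npy');z=P[...,2]; m=(z>.2)&(z<.22)&(np.hypot(P[...,0]-.5445,P[...,1]+.2505)<.05); p=P[m]
print(m.sum(), p.mean(0), cv2.minAreaRect(p[:,:2].astype(np.float32)))
E
```

```text
[ 0.5453 -0.2501  0.2667] [-2.991  0.96  -0.   ] 0.04303541654277558 11.0 [-0.58432233 -0.41879554  1.03977872]
yaw y -125.58449732316893
1713 [ 0.54566728 -0.25246508  0.2090668 ] ((0.543330192565918, -0.25074508786201477), (0.01200791820883751, 0.06974871456623077), 54.29072952270508)
```

View pics/w2.png

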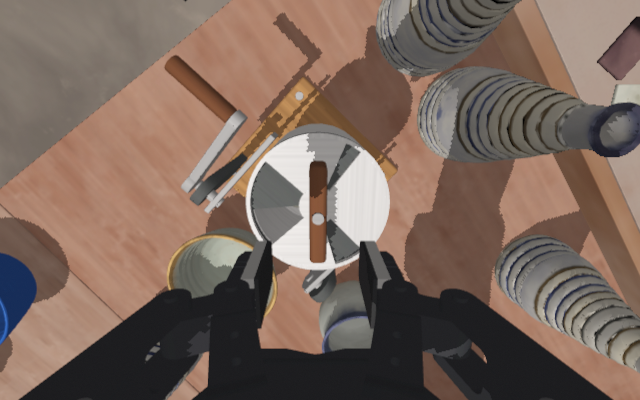

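The wrist view shows the bar at (317,212), centred between the fingers and square to them. The large opening is left of the bar at (275,200).

Emit:
drive_tool(moves=[[0,-0.001,0,-0.03,0],[0,0,0,-0.04,0],[0,0,0,-0.025,0],[0,0,0,-0.008,0],[0.4,0,0,0,0],[1,0,0,0,0],[1,0,0,0,0],[1,0,0,0,0]])

```text
clock: 11.8
ee_pos: [0.5445, -0.2513, 0.1904]
tool_rot: [2.99, -0.961, 0.002]
ft_force: [-2.7, -2.9, 3.4]
finger_gap: 0.0114
grasp_force: 25.9
```

Emit:
drive_tool(moves=[[1,0,0,0,0.02],[1,0,0,0,0.03],[1,0,0,0,0.04],[1,0,0,0,0.04],[1,0,0,0,0.04],[1,0,0,0,0.04],[1,0,0,0,0.03],[1,0,0,0,0.02]])

```text
clock: 12.6
ee_pos: [0.5447, -0.2503, 0.1904]
tool_rot: [-3.126, -0.312, -0.002]
ft_force: [-2.0, -0.2, 3.0]
finger_gap: 0.0114
grasp_force: 26.0
```

```bash
python3 w.py w3; python3 bc.py | sed -n '/-----/,$p'
```

```text
[ 0.5447 -0.2503  0.1904] [-3.126e+00 -3.160e-01 -2.000e-03] 0.011498022987953474 12.65 [-2.68712869  0.12840162  3.98271525]
yaw y -78.45348298372713
-----
[ 0.54469452 -0.250364    0.19039491] 0.011710189791489781 yaw y -78.76180739780017 12.7
bowl [ 0.49961248 -0.07771146] 0.06634418030863834 frame -0.0011955042619457013 0.01085807945271097 rim z [0.06701463 0.07381432 0.07936238]
bottle ((0.46552371978759766, 0.061707813292741776), (0.10121503472328186, 0.10207895934581757), 2.267359495162964)
mugn ((0.33946794271469116, -0.16085070371627808), (0.09646277129650116, 0.10432063788175583), 1.8325761556625366)
bar 12.343628 [ 0.5383816  -0.25004506] dial(rad) 0.019923955
```

Emit:
drive_tool(moves=[[1,0,0,0,0],[0.4,0,0,0,0],[0,0,0,0,0],[0,0,0,0.03,0],[0,0,0,0.05,0],[0,0,0,0.04,0],[0,0,0,0,0],[0,0,0,0,0]])

```text
clock: 13.5
ee_pos: [0.545, -0.2498, 0.2796]
tool_rot: [3.127, 0.307, 0.002]
ft_force: [-0.7, -0.3, -0.1]
finger_gap: 0.0429
grasp_force: 0.0
```

```bash
python3 w.py w4; python3 - <<'E'
from h import *
P=np.load('wP.npy');z=P[...,2]; m=(z>.2)&(z<.22)&(np.hypot(P[...,0]-.5445,P[...,1]+.2505)<.05); p=P[m]
r=cv2.minAreaRect(p[:,:2].astype(np.float32)); print(m.sum(), r)
m=(z>.155)&(z<.185)&(P[...,0]>.62)&(P[...,0]<.72)&(abs(P[...,1]+.23)<.06); p=P[m]; yaw=np.radians(11.2)
ex=np.array([-np.sin(yaw),np.cos(yaw)]);ey=np.array([-ex[1],ex[0]]); f=np.c_[(p[:,:2]-[.545,-.251])@ex-.18,(p[:,:2]-[.545,-.251])@ey]
k=(f[:,1]<-.098); print('handle',k.sum(),f[k].min(0),f[k].max(0),np.percentile(p[k,2],[5,50,95]))
E
```

```text
[ 0.5446 -0.2495  0.2786] [-3.126e+00 -3.070e-01  1.000e-03] 0.04269062480800969 13.55 [ 0.40405518 -0.37531063 -0.52998098]
yaw y -78.78745152065085
1548 ((0.5436834692955017, -0.2501031160354614), (0.06940624117851257, 0.011900974437594414), 11.544354438781738)
handle 1301 [-0.18919201 -0.14212775] [-0.17524586 -0.09803866] [0.16909358 0.17347973 0.17536054]
```

View pics/w4.png

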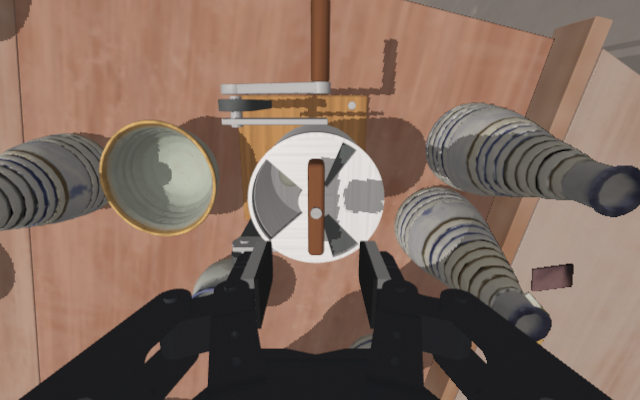

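The wrist view shows the bar at (316,205) parallel to the lever handle at (320,45), with the large opening at (272,205) on the pouring side. The bowl is upright at (158,178). The dial is at about 0.006 rad, so I'll go to the lever.

Emit:
drive_tool(moves=[[0,0.03,0.005,0,0],[0,0.05,0.009,0,0],[0,0.05,0.009,0,0],[0,0.03,0.004,0,0],[0,0,0,0,0],[0,0,0,-0.04,0],[0,0,0,-0.05,0],[0,0,0,-0.03,0]])

```text
clock: 14.35
ee_pos: [0.6623, -0.2294, 0.1854]
tool_rot: [-3.125, -0.305, 0.007]
ft_force: [-0.3, 0.5, -0.3]
finger_gap: 0.0428
grasp_force: 0.0
```

```bash
python3 w.py w5; python3 - <<'E'
import numpy as np
yaw=np.radians(11.2);ex=np.array([-np.sin(yaw),np.cos(yaw)])
c=np.r_[0,.05:2.41:.1]; c=np.r_[np.arange(0,2.4001,.1)]
x=80*np.sin(c-1.15);z=80*np.cos(c-1.15)
for i in range(len(c)-1):
    dx,dz=x[i+1]-x[i],z[i+1]-z[i]; print('%.1f [1, %.4f, %.4f, %.4f, 0]'%(c[i+1],dx*ex[0]/750,dx*ex[1]/750,dz/750))
E
```

```text
[ 0.661  -0.2287  0.1819] [-3.123 -0.305  0.014] 0.04293172738062618 14.4 [-0.49655661  0.93849408 -3.1550435 ]
yaw y -78.86118067729919
0.1 [1, -0.0009, 0.0047, 0.0095, 0]
0.2 [1, -0.0011, 0.0057, 0.0090, 0]
0.3 [1, -0.0013, 0.0065, 0.0084, 0]
0.4 [1, -0.0014, 0.0073, 0.0076, 0]
0.5 [1, -0.0016, 0.0080, 0.0069, 0]
0.6 [1, -0.0017, 0.0086, 0.0060, 0]
0.7 [1, -0.0018, 0.0092, 0.0051, 0]
0.8 [1, -0.0019, 0.0096, 0.0042, 0]
0.9 [1, -0.0020, 0.0100, 0.0032, 0]
1.0 [1, -0.0020, 0.0103, 0.0021, 0]
1.1 [1, -0.0021, 0.0104, 0.0011, 0]
1.2 [1, -0.0021, 0.0105, 0.0000, 0]
1.3 [1, -0.0021, 0.0104, -0.0011, 0]
1.4 [1, -0.0020, 0.0103, -0.0021, 0]
1.5 [1, -0.0020, 0.0100, -0.0032, 0]
1.6 [1, -0.0019, 0.0096, -0.0042, 0]
1.7 [1, -0.0018, 0.0092, -0.0051, 0]
1.8 [1, -0.0017, 0.0086, -0.0060, 0]
1.9 [1, -0.0016, 0.0080, -0.0069, 0]
2.0 [1, -0.0014, 0.0073, -0.0076, 0]
2.1 [1, -0.0013, 0.0065, -0.0084, 0]
2.2 [1, -0.0011, 0.0057, -0.0090, 0]
2.3 [1, -0.0009, 0.0047, -0.0095, 0]
2.4 [1, -0.0008, 0.0038, -0.0099, 0]
```

Emit:
drive_tool(moves=[[0,0.003,0,-0.025,0],[0,0,0,-0.02,0],[0,0,0,-0.005,0],[0,0,0,0,0],[0.6,0,0,0,0],[1,0,0,0,0],[1,0,0,0,0],[1,0,0,0,0]], grip_force=35)

```text
clock: 15.2
ee_pos: [0.6671, -0.2293, 0.153]
tool_rot: [-3.126, -0.307, -0.002]
ft_force: [-3.2, 3.3, 6.7]
finger_gap: 0.0126
grasp_force: 34.5
```

Emit:
drive_tool(moves=[[1,-0.0009,0.0047,0.0095,0],[1,-0.0011,0.0057,0.009,0],[1,-0.0013,0.0065,0.0084,0],[1,-0.0014,0.0073,0.0076,0],[1,-0.0016,0.008,0.0069,0],[1,-0.0017,0.0086,0.006,0],[1,-0.0018,0.0092,0.0051,0],[1,-0.0019,0.0096,0.0042,0]])

```text
clock: 16.0
ee_pos: [0.6596, -0.191, 0.1972]
tool_rot: [3.118, 0.301, 0.009]
ft_force: [5.4, -13.4, 6.6]
finger_gap: 0.0126
grasp_force: 34.3
```

```bash
cat > lv.py <<'E'
from h import *
s=readout.state(); yaw=np.radians(11.2);ex=np.array([-np.sin(yaw),np.cos(yaw)]);ey=np.array([-ex[1],ex[0]])
q=s['ee_pos'][:2]-[.545,-.251]; x=q@ex-.18+.11; zz=s['ee_pos'][2]+.019-.135
print('x,z from pivot',x,zz,'r',np.hypot(x,zz),'c',np.arctan2(x,zz)+1.15,'y',q@ey,s['ft_force'],s['torque'],s['finger_gap'],s['clock'])
E
python3 lv.py
```

```text
x,z from pivot -0.033362051656757555 0.08118806768998602 r 0.08777544546159768 c 0.760112775835815 y -0.12407502796343102 [  5.35318363 -13.43628166   6.60827547] [-2.97692131 -0.99145689  0.0270795 ] 0.012581191967643086 16.0
```

Emit:
drive_tool(moves=[[1,-0.002,0.01,0.0032,0],[1,-0.002,0.0103,0.0021,0],[1,-0.0021,0.0104,0.0011,0],[1,-0.0021,0.0105,0,0],[1,-0.0021,0.0104,-0.0011,0],[1,-0.002,0.0103,-0.0021,0],[1,-0.002,0.01,-0.0032,0],[1,-0.0019,0.0096,-0.0042,0]])

```text
clock: 16.8
ee_pos: [0.6469, -0.1261, 0.1947]
tool_rot: [3.124, 0.304, 0.007]
ft_force: [-3.6, -1.0, 14.4]
finger_gap: 0.0126
grasp_force: 39.1
```

```bash
python3 lv.py; python3 b.py b5 >/dev/null
```

```text
x,z from pivot 0.03273341411659879 0.07868008993650497 r 0.0852175624630584 c 1.5442499886363177 y -0.12421544518583956 [-3.57085863 -1.00268217 14.35320781] [-0.68402561  0.67442855  0.08025863] 0.0126167246039275 16.8
```

View pics/b5s.png

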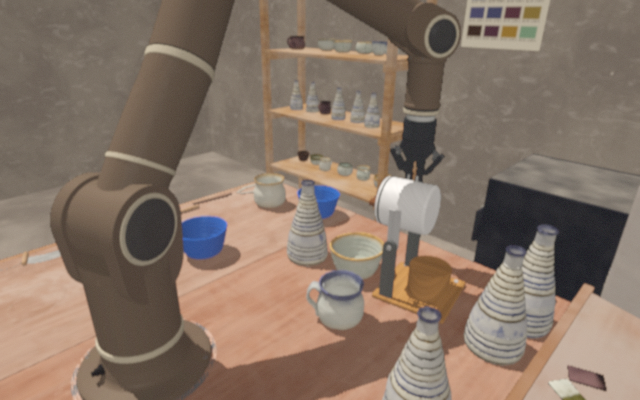

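The scene view shows the can tipped about 90° at (408,205) over the bowl at (357,253), with the lever still held. I'll keep going.

Emit:
drive_tool(moves=[[1,-0.0018,0.0092,-0.0051,0],[1,-0.0017,0.0086,-0.006,0],[1,-0.0016,0.008,-0.0069,0],[1,-0.0014,0.0073,-0.0076,0],[1,-0.0013,0.0065,-0.0084,0],[1,-0.0011,0.0057,-0.009,0],[1,-0.0009,0.0047,-0.0095,0],[1,0,0,0,0]])

```text
clock: 17.7
ee_pos: [0.6388, -0.0861, 0.1502]
tool_rot: [3.126, 0.307, -0.0]
ft_force: [5.0, -3.0, -3.2]
finger_gap: 0.0125
grasp_force: 41.5
```

Emit:
drive_tool(moves=[[1,-0.0004,0.0019,-0.005,0],[1,0,0,0,0],[1,0,0,0,0],[1,0,0,0,0],[1,0,0,0,0],[1,0,0,0,0],[1,0,0,0,0],[1,0,0,0,0]])

```text
clock: 18.5
ee_pos: [0.6386, -0.0849, 0.1471]
tool_rot: [3.126, 0.307, 0.0]
ft_force: [5.7, -2.1, -4.5]
finger_gap: 0.0128
grasp_force: 41.7
```

```bash
python3 lv.py; python3 b.py b6 >/dev/null; python3 -c "
import cv2
a=cv2.imread('pics/b6.png')[120:250,330:480];b=cv2.imread('pics/b6s.png')[150:310,300:480]
cv2.imwrite('pics/b6c.png',cv2.hconcat([cv2.resize(a,(400,347)),cv2.resize(b,(390,347))]))"
```

```text
x,z from pivot 0.07473172998860357 0.031065236765981552 r 0.08093133140147914 c 2.3268376401041495 y -0.12403279356999682 [ 5.73276879 -2.08043896 -4.54458096] [-0.69517248 -1.10370531 -0.0105799 ] 0.012797877680260243 18.5
```

View pics/b6c.png

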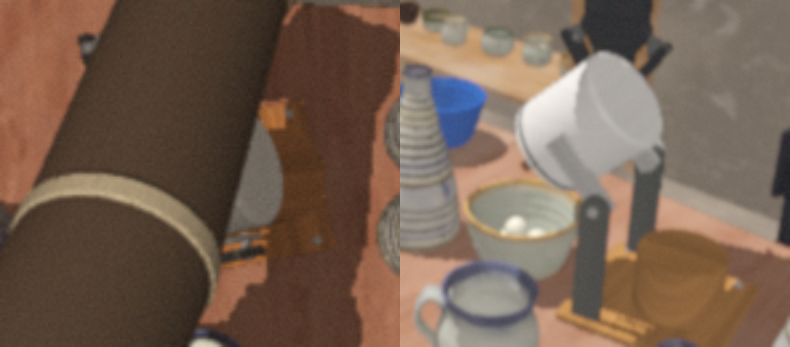

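The crop shows the can fully over the bowl, with at least two white balls in the bowl at (515,228) and (535,235). I'll rock the can to free any that are stuck.

Emit:
drive_tool(moves=[[1,0.0013,-0.0066,0.0145,0],[1,0.0024,-0.0122,0.0174,0],[1,0.0014,-0.0073,0.0076,0],[1,-0.0014,0.0073,-0.0076,0],[1,-0.0024,0.0122,-0.0174,0],[1,-0.0013,0.0066,-0.0145,0],[1,0,0,0,0],[1,0,0,0,0]])

```text
clock: 19.4
ee_pos: [0.6382, -0.0841, 0.1467]
tool_rot: [-3.126, -0.308, 0.001]
ft_force: [5.2, -0.1, -2.8]
finger_gap: 0.0122
grasp_force: 39.9
```

Emit:
drive_tool(moves=[[1,0.0013,-0.0066,0.0145,0],[1,0.0024,-0.0122,0.0174,0],[1,0.0014,-0.0073,0.0076,0],[1,-0.0014,0.0073,-0.0076,0],[1,-0.0024,0.0122,-0.0174,0],[1,-0.0013,0.0066,-0.0145,0],[1,0,0,0,0],[1,0,0,0,0]])

```text
clock: 20.2
ee_pos: [0.6381, -0.0841, 0.1471]
tool_rot: [-3.126, -0.308, 0.002]
ft_force: [3.9, 2.7, -1.1]
finger_gap: 0.0127
grasp_force: 39.6
```

Emit:
drive_tool(moves=[[1,0.0013,-0.0066,0.0145,0],[1,0.0024,-0.0122,0.0174,0],[1,0.0014,-0.0073,0.0076,0],[1,-0.0014,0.0073,-0.0076,0],[1,-0.0024,0.0122,-0.0174,0],[1,-0.0013,0.0066,-0.0145,0],[1,0,0,0,0],[1,0,0,0,0]])

```text
clock: 21.0
ee_pos: [0.6381, -0.0843, 0.1474]
tool_rot: [-3.126, -0.307, 0.001]
ft_force: [3.1, 2.1, -1.2]
finger_gap: 0.0124
grasp_force: 39.6
```

```bash
python3 lv.py; python3 w.py w6; python3 b.py b7 >/dev/null; python3 - <<'E'
import numpy as np
P=np.load('wP.npy');z=P[...,2]; m=(np.hypot(P[...,0]-.4996,P[...,1]+.0778)<.055)&(z<.075); print('bowl interior px in wrist',m.sum(), np.argwhere(m).mean(0) if m.any() else '')
E
```

```text
x,z from pivot 0.07546341152377083 0.03138338572577412 r 0.08172908526600986 c 2.3266795070719084 y -0.12375685226072554 [ 3.06586192  2.12422508 -1.22838559] [ 0.66174728 -0.72313748 -0.02858534] 0.012416433820104312 21.0
[ 0.6381 -0.0844  0.1476] [-3.125e+00 -3.070e-01  1.000e-03] 0.01224798150809639 21.05 [ 3.09217263  3.30235212 -2.12325198]
yaw y -78.77746270966966
bowl interior px in wrist 514 [290.96303502 266.9922179 ]
```

Emit:
drive_tool(moves=[[1,0.0004,-0.0019,0.005,0],[1,0.0009,-0.0047,0.0095,0],[1,0.0011,-0.0057,0.009,0],[1,0.0013,-0.0065,0.0084,0],[1,0.0014,-0.0073,0.0076,0],[1,0.0016,-0.008,0.0069,0],[1,0.0017,-0.0086,0.006,0],[1,0.0018,-0.0092,0.0051,0]])

```text
clock: 21.95
ee_pos: [0.6451, -0.1186, 0.1924]
tool_rot: [-3.117, -0.311, 0.003]
ft_force: [-8.4, 16.3, 20.1]
finger_gap: 0.0126
grasp_force: 38.4
```

Emit:
drive_tool(moves=[[1,0.0019,-0.0096,0.0042,0],[1,0.002,-0.01,0.0032,0],[1,0.002,-0.0103,0.0021,0],[1,0.0021,-0.0104,0.0011,0],[1,0.0021,-0.0105,0,0],[1,0.0021,-0.0104,-0.0011,0],[1,0.002,-0.0103,-0.0021,0],[1,0.002,-0.01,-0.0032,0]])

```text
clock: 22.75
ee_pos: [0.6584, -0.1864, 0.1946]
tool_rot: [3.126, 0.306, 0.001]
ft_force: [2.0, -1.2, 5.0]
finger_gap: 0.0126
grasp_force: 39.2
```

Emit:
drive_tool(moves=[[1,0.0019,-0.0096,-0.0042,0],[1,0.0018,-0.0092,-0.0051,0],[1,0.0017,-0.0086,-0.006,0],[1,0.0016,-0.008,-0.0069,0],[1,0.0014,-0.0073,-0.0076,0],[1,0.0013,-0.0065,-0.0084,0],[1,0.0011,-0.0057,-0.009,0],[1,0.0007,-0.0037,-0.0075,0]])

```text
clock: 23.55
ee_pos: [0.6667, -0.2295, 0.1526]
tool_rot: [-3.127, -0.306, 0.0]
ft_force: [-1.1, 7.0, 27.7]
finger_gap: 0.0123
grasp_force: 43.0
```

```bash
python3 lv.py; cat > balls.py <<'E'
from h import *
for n in ['top','scene']:
    c=cam(n); cv2.imwrite('pics/balls_%s.png'%n,c['frame'])
    P=c['P'];z=P[...,2];hsv=cv2.cvtColor(c['frame'],cv2.COLOR_BGR2HSV)
    inb=np.hypot(P[...,0]-.4996,P[...,1]+.0778)<.056
    w=inb&(hsv[...,1]<40)&(hsv[...,2]>150); print(n,inb.sum(),'white px',w.sum())
    if n=='top':
        u0,v0=map(int,proj(c,[.4996,-.0778,.03])); sl=(slice(v0-22,v0+23),slice(u0-22,u0+23))
        print(np.round(np.where(inb,z,0)[sl][::2,::2]*1000).astype(int))
        cv2.imwrite('pics/bc.png',cv2.resize(c['frame'][v0-28:v0+28,u0-28:u0+28],(560,560),interpolation=2))
E
python3 balls.py
```

```text
x,z from pivot -0.07253730218201869 0.036582524270461575 r 0.08124002270952664 c 0.0463069344275977 y -0.12351366628739432 [-1.06741752  6.95692508 27.72538847] [1.88649818 0.32638912 0.04634934] 0.012319559465991258 23.55
top 5387 white px 39
[[ 0  0  0  0  0  0  0  0  0  0  0  0  0  0  0  0  0  0  0  0  0  0  0]
 [ 0  0  0  0  0  0  0  0  0  0 54 50 49 54  0  0  0  0  0  0  0  0  0]
 [ 0  0  0  0  0  0  0  0 46 42 36 33 36 38 41 44  0  0  0  0  0  0  0]
 [ 0  0  0  0  0  0 50 40 28 30 27 27 24 28 29 34 37 42 53  0  0  0  0]
 [ 0  0  0  0  0 49 35 30 26 22 17 19 17 20 24 24 25 33 46 55  0  0  0]
 [ 0  0  0  0 49 33 24 17 17 17 16 13 15 17 14 21 21 30 35 47 56  0  0]
 [ 0  0  0  0 40 25 18 14 14 12 10 28 32 33 26 13 20 25 27 38 46  0  0]
 [ 0  0  0 51 28 19 13 12 10 10 10 30 35 34 34 14 15 17 25 30 43 53  0]
 [ 0  0  0 38 20 17 14 11  5 12  6 33 36 39 34  7 14 18 22 30 33 50  0]
 [ 0  0  0 30 19 15 10  9 12 10 14 31 31 31 31 10 12  9 16 23 30 44  0]
 [ 0  0  0 29 18 16  9 31 35 32 52 56 54 22  8  9 11 14 17 22 31  0  0]
 [ 0  0  0 26 14 15 26 36 36 50 57 56 60 52 29  6 12 13 16 21 33  0  0]
 [ 0  0  0 30 16 15 27 34 37 51 57 57 57 51 35  9  6 13 14 20  0  0  0]
 [ 0  0  0 28 21 12 10 32 35 35 55 57 56 40 31 12 11 15 17  0  0  0  0]
 [ 0  0  0 39 18 16 11 10 10 40 40 42 30 27  9  9 12 13  0  0  0  0  0]
 [ 0  0  0 52 25 15 12  7 31 39 45 40 37  7 13 12 14 15  0  0  0  0  0]
 [ 0  0  0  0 37 21 15 14 31 40 44 42 40 10 12 10 16  0  0  0  0  0  0]
 [ 0  0  0  0  0 31 19 19 12 30 40 39 12 13 13 15  0  0  0  0  0  0  0]
 [ 0  0  0  0  0  0 40 21 20 17 17 15 15 14 21  0  0  0  0  0  0  0  0]
 [ 0  0  0  0  0  0  0 44 29 23 23 22 22 23  0  0  0  0  0  0  0  0  0]
 [ 0  0  0  0  0  0  0  0  0 54  0 39 36  0  0  0  0  0  0  0  0  0  0]
 [ 0  0  0  0  0  0  0  0  0  0  0  0  0  0  0  0  0  0  0  0  0  0  0]
 [ 0  0  0  0  0  0  0  0  0  0  0  0  0  0  0  0  0  0  0  0  0  0  0]]
scene 1122 white px 457
```

View pics/bc.png

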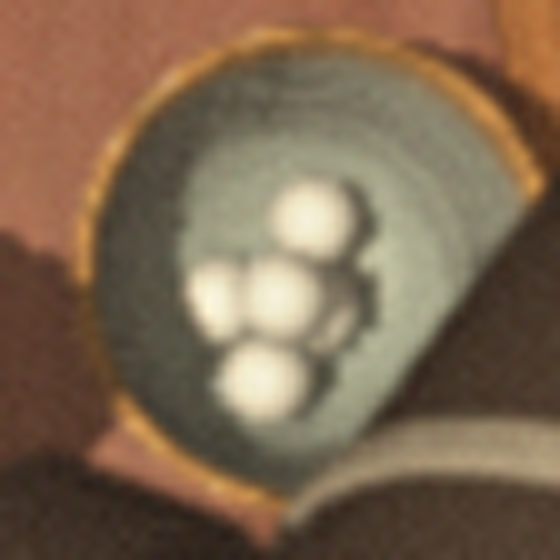

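The picture shows all five balls in the bowl: top (315,218), left (215,298), the stacked one in the middle (285,300), right (340,325) and bottom (260,380). I'll release the lever and retreat.

Emit:
drive_tool(moves=[[1,0,0,0.002,0],[0.7,0,0,0,0],[0.4,0,0,0,0],[0,0,0,0,0],[0,0,0,0,0],[0,0,0,0.03,0],[0,0,0,0.05,0],[0,0,0,0.05,0]])

```text
clock: 24.45
ee_pos: [0.6659, -0.2293, 0.253]
tool_rot: [-3.127, -0.306, 0.003]
ft_force: [0.9, -0.3, 0.8]
finger_gap: 0.0426
grasp_force: 0.0
```

Emit:
drive_tool(moves=[[0,0,0,0.03,0],[0,0,0,0,0],[0,0,0,0,0],[0,0,0,0,0],[0,0,0,0,0],[0,0,0,0,0],[0,0,0,0,0],[0,0,0,0,0]])

```text
clock: 25.25
ee_pos: [0.6666, -0.2291, 0.2745]
tool_rot: [-3.127, -0.307, 0.001]
ft_force: [0.4, -0.0, 0.2]
finger_gap: 0.0431
grasp_force: 0.0
```

```bash
python3 w.py w8; python3 - <<'E'
from h import *
P=np.load('wP.npy');z=P[...,2]; m=(z>.155)&(z<.19)&(P[...,0]>.645)&(P[...,0]<.72)&(abs(P[...,1]+.23)<.03); print('handle z',m.sum(),np.percentile(z[m],[5,50,95]),'start .169 .1735 .1754')
c=cam('top');P=c['P'];z=P[...,2]
m=(np.hypot(P[...,0]-.545,P[...,1]+.251)<.05)&(z>.17)&(z<.195); p=P[m]; k=np.linalg.lstsq(np.c_[p[:,:2],np.ones(len(p))],p[:,2],rcond=None)[0]; print('lid slope',k[:2],np.median(p[:,2]))
for n,b in [('bottle',(.4655,.0617)),('mugn',(.3397,-.1606)),('mugf',(.61,.3922))]:
    mm=(np.hypot(P[...,0]-b[0],P[...,1]-b[1])<.075)&(z>.03)&(z<.25); print(n,cv2.minAreaRect(P[mm][:,:2].astype(np.float32)))
E
```

```text
[ 0.6667 -0.2291  0.2746] [ 3.127  0.307 -0.   ] 0.04263753602525233 25.3 [ 0.24568786 -0.09121304 -0.19080758]
yaw y -78.79601764645739
handle z 900 [0.16878978 0.17346742 0.17521787] start .169 .1735 .1754
lid slope [0.1135113  0.01590386] 0.18410802398520262
bottle ((0.46580302715301514, 0.06173689290881157), (0.10156137496232986, 0.10197561979293823), 2.2637085914611816)
mugn ((0.0, 0.0), (0.0, 0.0), 0.0)
mugf ((0.6099674701690674, 0.39270371198654175), (0.11105326563119888, 0.10226530581712723), 75.26056671142578)
```

```bash
python3 -c "
from cell import workorder; print(workorder.sign_off())"
```

```text
the job is handed in; nothing more can be done
None
```

Job handed in at about 25 s on the clock: all five balls are in the bowl, which stands about 11 mm from the pour spot, and the canister is back upright with the gripper clear; sign-off returned no verdict, and the arm hid the near mug in my last check.

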